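# Zero the block-height gauge on its master and check a stamp mount

### The job

Check the pale wooden stamp mount on the block-height gauge. Gently slide the blue master block along the bed, in under the sprung foot and fully home against the brass back stop, and turn the zero knob so that its red index lies over the black needle. Then draw the master out and leave it lying flat on the cork coaster, and slide the wooden mount in its place, fully home against the stop, keeping that zero setting, without ramming the stop, and leaving the other things on the table alone.

Things in the scene. Friction and masses are not known exactly. Their poses are not given: they have to be found in the camera images.
- bed (a point): Block-height gauge, fixed; grey bed 216 x 84 mm (x = -110 to 106). Point: on the bed's top, 15 mm over the table; +x runs along the bed away from its open front, z up. Guide rails 35 mm apart, 5 mm high, from x=12 mm, flared mouth from x=-4. Red bridge over x=35, below 95 mm above the table. Behind it a brass stop, clamped somewhere else each time: block's rear end at home lies at x = 50 to 86 mm (not reported).
- foot (a joint): Steel sprung foot under the red bridge, 22 mm wide: lift in m, 0 = down, its flat underside (x = 29 to 47 mm of bed) then 19.5 to 22.5 mm over the bed (differs each time). A 17 degree ramp on its front lets a block pushed along the bed lift it; spring 2.5 N plus 0.25 N/mm. Sliding a block in takes up to about 15 N at the ramp, then 3 to 8 N, more if the block is also pressed down.
- stop_pad (a joint): White sprung pad on the front of the brass stop at the rear of the bed: travel in m along the bed's +x, 0 = out, 0.003 = pressed right in (solid, block fully home). Its spring gives only 0.5 to 1 N, so home is felt as a sharp rise of force. Pushes of 5 to 12 N are plenty; over 20 N is ramming.
- knob_grip (a point): Zero knob on top of the round white dial left of the bed (bed frame: x=0, y=+120 mm). Point: centre of its upright black bar grip, 36 mm long (own x) x 12 mm wide (own y) x 24 mm high, 56 mm over the table; dial face 35 mm over the table. The knob's red index points along the point's own -x.
- zero_knob (a joint): Angle of the zero knob in rad, counter-clockwise from above; at 0 its red index points along the bed's -x. Stays where it is left; friction 0.03 N m.
- needle (a joint): Angle of the dial's thin black needle in rad, same sense and zero as zero_knob (equal angles: red index over the needle). It is geared to the foot: 0.2 rad per mm of lift, 0 with the foot down.
- needle_tip (a point): Tip of the black needle, 40 mm from the dial's axis, just over the white face and under the red index. Its own -x points along the needle.
- master_mid (a point): Blue master block with a silver band, 90 x 30 x 24 mm (own x, y, z), about 0.18 kg, lying on the front of the bed short of the foot. Point: its centre.
- mount_mid (a point): Pale wooden stamp mount, 90 x 30 x 26 mm (own x, y, z), about 0.06 kg, on the table; 2 mm higher than the master. Point: its centre.
- coaster_top (a point): Cork coaster, 120 x 100 x 5 mm, fixed on the table. Point: centre of its top, 5 mm over the table; x along the long side.
- offcut_mid (a point): Green block 60 x 34 x 20 mm, a bystander. Point: its centre.
- glue_stick: Standing white glue stick with red cap, 27 mm across, 88 mm high, a bystander. Origin: centre of its underside.
- tape_roll: Roll of tape lying flat, 68 mm across, 18 mm high, a bystander. Origin: centre of its underside.
- drink_can: Red drink can, 58 mm across, 135 mm high, a bystander. Origin: centre of its underside.
- scissors: Orange-handled scissors lying flat, about 170 mm long, a bystander. Origin: near the pivot; blades along +x.
Mind the look-alikes: they are no part of the job. Of the things shaped like the part that bears master_mid, the blue one is meant. There is more than one size of the part that bears mount_mid; the job needs the larger.

How it is judged (in metres and radians):
On the way, in this order (a step that is already met when the one before it is completed fails the run):
1. the blue master lies straight on the bed, under the lifted foot and against the stop (pad pressed in more than 1.5 mm) (value of joint stop_pad above 0.0015 m and contact force between master and stop_pad above 0.15 N and horizontal distance between master_mid and bed below 0.05 m and angle between the x axis of master_mid and the x axis of bed, either way round below 0.1 rad and angle between master_mid's own z axis and vertical below 0.06 rad and value of joint foot above 0.0008 m), for 0.2 s.
2. with the master still home, the knob's red index lies over the needle to within 0.12 rad (all of step 1 and angle between the x axis of needle_tip and the x axis of knob_grip, either way round below 0.12 rad), for 0.3 s.
3. the master is on the coaster (horizontal distance between master_mid and coaster_top below 0.045 m and z of master_mid in the frame of coaster_top below 0.016 m), for 0.1 s.
At the end, for the whole second after the job is handed in: The wooden mount lies straight on the bed under the lifted foot (lift over 2.5 mm), holding the stop pad in by over 1.5 mm; the needle stands 0.24 to 0.56 rad from the red index; the master lies flat on the coaster, centre within 45 mm of the coaster's; both at rest (all of step 3 and value of joint stop_pad above 0.0015 m and contact force between mount and stop_pad above 0.15 N and horizontal distance between mount_mid and bed below 0.05 m and angle between the x axis of mount_mid and the x axis of bed, either way round below 0.1 rad and angle between mount_mid's own z axis and vertical below 0.06 rad and value of joint foot above 0.0025 m and contact force between mount and foot above 1 N and angle between the x axis of needle_tip and the x axis of knob_grip, either way round between 0.24 and 0.56 rad and z of master_mid in the frame of coaster_top above 0.009 m and angle between master_mid's own z axis and vertical below 0.08 rad and linear speed of each of mount, master below 0.01 m/s); the robot touches nothing.
It fails at once if the back stop rammed with more than 20 N (contact force between stop_pad and anything else above 20 N).
It fails at once if the foot loaded with more than 25 N (contact force between foot and anything else above 25 N).
It fails at once if a bystander moved more than 25 mm (distance of any of offcut_mid, glue_stick, tape_roll, drink_can, scissors from where it was at the start of the episode above 0.025 m).
It also fails if it takes over 72 s, if anything falls off the work surface, if the arm or the gripper's body presses on something with over 40 N, if the wrist force passes 120 N, or if a joint passes its speed limit or range.

### The arm

A 6-joint arm with a two-finger parallel gripper is mounted at the origin on the work surface. World frame = base frame: x ahead of the robot, y to its left, z up, the work surface at z = 0. Lengths are in m, angles in degrees, forces in N, time in s.
With the tool pointing down it reaches from about 0.4 to 0.825 m from the base axis. Payload 7 kg.
Tool frame: the origin (TCP) lies at the centre of the arm's flange, where the gripper is bolted on; the fingertips stand 178 mm ahead of it and the grasp point (between the pads) lies 159 mm ahead of it (r.tips_ahead is the z of the fingertips in the tool frame, in m); z points along the fingers, y is the line along which they close (so a half turn about z gives the same grasp; the last joint's range is limited). The gripper opens to 88 mm and grips with 3 to 60 N. Pads are 19 mm wide; open, the fingers measure 130 mm over their backs; the gripper's body (78 mm by 193 mm) begins 47 mm behind the grasp point.
Start: joints at [-60.212, 20.546, 0.682, 0, -70.136, -16.507], TCP at [0.155, -0.657, 0.405] pointing down, gripper open.
Joint ranges: [-176.03, 176.03], [-82.01, 121.73], [-58.28, 71.71], [-173.87, 95.51], [-174.79, -0.11], [-173.66, 173.66]. Speed limits (degrees/s): [136.94, 136.94, 172.46, 180, 180, 180].

### API

Orientations are given as [roll, pitch, yaw] about the fixed x, y, z axes, in that order (R = Rz(yaw) Ry(pitch) Rx(roll)).
In Python, from plant import r gives the robot as it stands. The module is installed in compiled form; this text tells all that it offers.
- The arm moves only by the shell command python3 -m pendant 'ROWS' [FORCE]. ROWS is JSON, a list that holds one entry, the list of rows, each a list of 7 numbers: the shift along the tool's x, y, z in m, then the turn, a rotation vector about the tool's x, y, z in degrees, then the gripper command: -1 is shut, 1 is fully open, values between are in proportion. A call has 1 to 5 rows; each row is the pose to reach, as a shift and turn from the pose commanded when the call began, along the tool's axes at that moment; what a row does not reach only later rows make up. A row lasts 1/10 s, in which the tool goes at most 50 mm and 8.59 degrees, less where a joint would pass 70% of its speed; a pose out of reach is approached as far as the arm can. A call with a gripper value outside its range is refused whole. The fingers move at their own pace and stop on an object; FORCE is the grip in N (left out, the last holds). Time passes only in rows, so rows that repeat a pose let the fingers close. It gives the time, the measured TCP pose, the force, the opening and the grip force at its end, in the units of the state.
- r.get_state(): the state, without advancing time (a new reading comes with each control period).
- r.capture(name): name is "side" or "top" or "wrist"; returns the picture (400x640x3 uint8, red, green, blue); there is no depth.
- r.camera_params(name): a dict with "fx", "fy", "cx", "cy" (pixels), "R" (3x3) and "t" (3): a world point X has camera coordinates R X + t. Camera axes: x right, y down, z forward; pixel columns grow to the right and rows downward; lengths in m; the calibration is good to about 2 mm. A picture is of the moment at which its call begins: read the wrist's pose just before it. camera_params takes no time and is no camera call; for the wrist camera it gives the pose at the moment of the call.
- r.close_job(): hands the job in; it is judged then, once.
The state is a dict: "time_s": time; "joints": joint angles; "qd": joint speeds; "joint_torque": joint torques, N m; "tcp_pos": TCP position; "eef_rot": TCP orientation; "contact_force": force on the tool from outside, world axes, zero at the start; "moment": the same for the moment, N m; "gripper_width": finger opening in m; "gripper_force": force on a finger pad.
Only numpy, scipy, OpenCV 4.12 (cv2) and the standard library are available. Lean on these libraries where they do the work, as an engineer would, in place of code of your own. Each camera call takes 0.05 s, during which the arm holds its last target. There are 200 camera calls.

## Working session

There is one attempt and no reset: what is moved stays moved. The work goes in short steps, Python scripts to look and compute and a shell command to move; the robot and the scene stay as the last step left them, time stands still between calls to the robot, and variables do not carry over. Pictures are saved under pics/ and viewed, at most 10 in all, crops included, and the job is handed in when it is done.

```bash
mkdir -p pics; ls; python3 - <<'E'
from plant import r
import cv2
for n in ["top","side"]:
    im=r.capture(n); cv2.imwrite(f"pics/{n}0.png",im[:,:,::-1])
    p=r.camera_params(n); print(n,p)
print(r.get_state())
E
```

```text
pics
top {'fx': 442.0194843188318, 'fy': 442.0194843188318, 'cx': 329.6033957188925, 'cy': 199.93231465707322, 'R': array([[-0.01256967, -0.99982045,  0.01418026],
       [-0.9968217 ,  0.01141375, -0.07884302],
       [ 0.07866701, -0.01512622, -0.99678618]]), 't': array([0.00770417, 0.56740717, 1.0625525 ])}
side {'fx': 378.94452194419176, 'fy': 378.94452194419176, 'cx': 322.24993185375064, 'cy': 203.0879918062226, 'R': array([[-0.76509093, -0.64388968,  0.00647669],
       [-0.48640629,  0.57131451, -0.66106631],
       [ 0.42195354, -0.50892614, -0.75029953]]), 't': array([0.45867154, 0.31309777, 0.65637203])}
{'time_s': 0.1, 'joints': array([-6.02131049e+01,  2.05862858e+01,  6.40546525e-01, -1.80976624e-02,
       -7.01364215e+01, -1.65071372e+01]), 'qd': array([ 0.07951812, -0.01799872,  0.13409953,  0.09807356,  0.00263326,
        0.04985123]), 'joint_torque': array([-5.44575414e-04, -5.84164882e+01,  2.93748808e+01,  7.01536372e+00,
        1.02016755e-02, -4.61206275e-05]), 'tcp_pos': array([ 0.15501463, -0.65678476,  0.40383843]), 'eef_rot': array([ 1.79916391e+02, -7.03404224e-03, -1.66726398e+02]), 'contact_force': array([ 0.40166467, -1.21732464,  0.6424728 ]), 'moment': array([-0.06173059, -0.0159865 , -0.00310475]), 'gripper_force': 0.0, 'gripper_width': 0.08785941182754589}
```

View pics/top0.png

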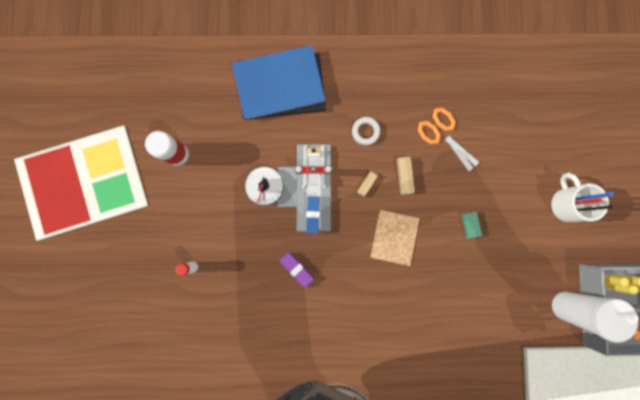

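View pics/side0.png

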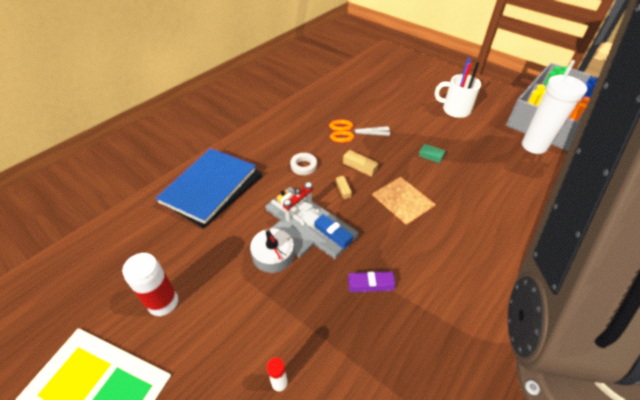

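```bash
cat > h.py <<'E'
import numpy as np, cv2
from plant import r
def ray(n,uv,z,p=None):
    p=p or r.camera_params(n); R,t=p["R"],p["t"]; C=-R.T@t
    uv=np.atleast_2d(uv).astype(float)
    d=np.c_[(uv[:,0]-p["cx"])/p["fx"],(uv[:,1]-p["cy"])/p["fy"],np.ones(len(uv))]@R
    return C+d*((z-C[2])/d[:,2])[:,None]
def blob(im,lo,hi,box,amin=15):
    u0,v0,u1,v1=box; hsv=cv2.cvtColor(im,cv2.COLOR_RGB2HSV)
    m=cv2.inRange(hsv,lo,hi); k=np.zeros_like(m); k[v0:v1,u0:u1]=m[v0:v1,u0:u1]
    cs,_=cv2.findContours(k,cv2.RETR_EXTERNAL,cv2.CHAIN_APPROX_NONE)
    return [c for c in sorted(cs,key=cv2.contourArea,reverse=True) if cv2.contourArea(c)>=amin]
def rect(n,c,z,p=None):
    w=ray(n,c[:,0,:],z,p)[:,:2]; (cx,cy),(a,b),ang=cv2.minAreaRect((w*1000).astype(np.float32))
    if a<b: a,b,ang=b,a,ang+90
    return np.round([cx,cy,a,b,(ang+90)%180-90],1)  # mm, long-axis angle deg
def show(n,name,box=None,s=1):
    im=r.capture(n); q=im if box is None else im[box[1]:box[3],box[0]:box[2]]
    cv2.imwrite(f"pics/{name}.png",cv2.resize(q,None,fx=s,fy=s,interpolation=cv2.INTER_CUBIC)[:,:,::-1]); return im
E
python3 - <<'E'
from h import *
im=show("top","crop1",(235,120,495,290),3)
hsv=cv2.cvtColor(im,cv2.COLOR_RGB2HSV)
for nm,(u,v) in dict(blue=(313,222),mount=(405,175),small=(368,184),coast=(395,238),bed=(303,190),bed2=(320,165),red=(313,170),green=(472,225),table=(440,200),dial=(255,190)).items(): print(nm,hsv[v,u])
p=r.camera_params("top"); print("C",-p["R"].T@p["t"])
for nm,uv,z in [("dial",(264,186),.035),("can",(0,0),0),("master",(313,214),.039),("mount",(405,175),.026),("small",(368,184),.026),("coaster",(395,238),.005),("bridge",(313,170),.095)]: print(nm,ray("top",uv,z))
E
```

```text
blue [106 149 169]
mount [ 19  82 229]
small [ 19  84 229]
coast [ 15  97 221]
bed [ 83   6 176]
bed2 [  8  31 195]
red [  3  41 142]
green [ 74  92 155]
table [ 11 131 138]
dial [ 15   6 239]
C [0.48211278 0.01729894 1.1037645 ]
dial [[0.6021948  0.15985527 0.035     ]]
can [[1.09427664 0.84112372 0.        ]]
master [[0.53260661 0.04157216 0.039     ]]
mount [[ 0.62664193 -0.18554661  0.026     ]]
small [[ 0.60534241 -0.09386165  0.026     ]]
coaster [[ 0.47219338 -0.16051086  0.005     ]]
bridge [[0.63123513 0.0393221  0.095     ]]
```

View pics/crop1.png

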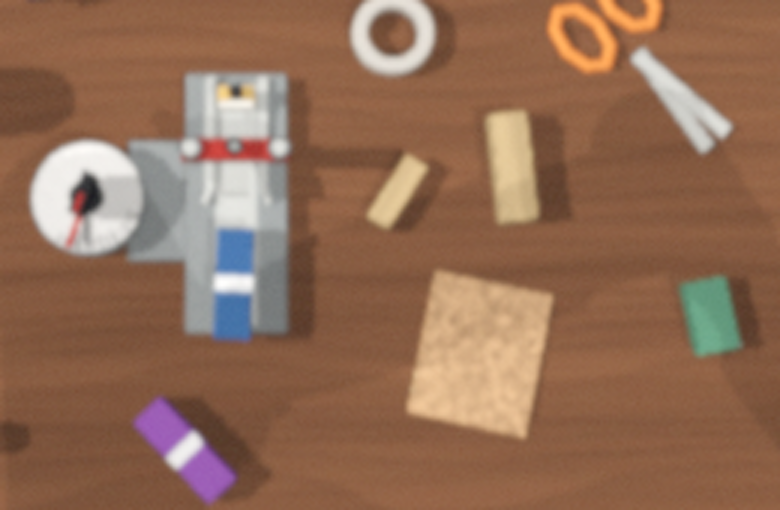

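The crop shows the blue block with a silver band on the bed at about (313,214); the purple one at (297,270) is the look-alike. Of the pale blocks, (405,175) measures about 37 px ≈ 90 mm and (368,184) is smaller, so the first is the mount.

```bash
python3 - <<'E'
from h import *
im=r.capture("top")
for nm,lo,hi,box,z in [("blue",(100,90,60),(115,255,255),(300,190,330,240),.039),
 ("mount",(15,50,190),(25,140,255),(390,150,420,200),.026),("small",(15,50,190),(25,140,255),(355,165,382,202),.020),
 ("coast",(10,50,175),(20,125,255),(365,205,425,270),.005),
 ("gray",(0,0,120),(180,40,255),(290,140,335,240),.015),
 ("dial",(0,0,190),(180,40,255),(240,160,284,210),.035)]:
    cs=blob(im,lo,hi,box)
    for c in cs[:2]: print(nm,rect("top",c,z),cv2.boundingRect(c))
# dial pivot by circle
c=blob(im,(0,0,190),(180,40,255),(240,160,284,210))[0]
(u,v),rad=cv2.minEnclosingCircle(c); print("dial",ray("top",(u,v),.035),rad)
c=blob(im,(0,0,120),(180,40,255),(296,140,335,240))
h=np.vstack(c)[:,0]; print(h.min(0),h.max(0),ray("top",[h.min(0),h.max(0)],.015))
# rails edges / bed side edges per row
hsv=cv2.cvtColor(im,cv2.COLOR_RGB2HSV)
for v in (180,200,225): 
    print(v,[u for u in range(285,345) if hsv[v,u,1]>75])
E
```

```text
blue [506.2  44.2  33.6  28.8  -0.7] (306, 218, 13, 15)
blue [558.   41.3  31.5  24.2  -0.6] (308, 197, 11, 14)
mount [ 627.2 -186.3   88.    31.4    5.3] (398, 157, 15, 37)
small [607.5 -91.8  60.1  19.8 -34.6] (358, 172, 19, 23)
coast [ 473.5 -158.9  121.1  102.   -12.9] (371, 210, 48, 56)
gray [ 6.003e+02  4.770e+01  2.165e+02  1.018e+02 -6.000e-01] (290, 144, 42, 88)
dial [ 6.048e+02  1.623e+02  8.800e+01  8.240e+01 -2.000e-01] (246, 167, 35, 37)
dial [[0.60395209 0.16112231 0.035     ]] 18.622257232666016
[296 144] [331 231] [[ 0.7088821   0.0828067   0.015     ]
 [ 0.49141671 -0.0016926   0.015     ]]
180 [331, 332, 333, 334, 335, 336, 337, 338, 339, 340, 341, 342, 343, 344]
200 [308, 309, 310, 311, 312, 313, 314, 315, 316, 317, 318, 331, 332, 333, 334, 335, 336, 337, 338, 339, 340, 341, 342, 343, 344]
225 [285, 286, 287, 288, 289, 290, 291, 292, 293, 294, 295, 307, 308, 309, 310, 311, 312, 313, 314, 315, 316, 317, 332, 333, 334, 335, 336, 337, 338, 339, 340, 341, 342, 343, 344]
```

```bash
cat >> h.py <<'E'
from scipy.spatial.transform import Rotation as Ro
def goto(pos,rpy):
    s=r.get_state(); R0=Ro.from_euler("xyz",s["eef_rot"],degrees=True); R1=Ro.from_euler("xyz",rpy,degrees=True)
    d=R0.inv().apply(np.array(pos)-s["tcp_pos"]); print("shift",d.round(4),"turn",(R0.inv()*R1).as_rotvec(degrees=True).round(2),"len",np.linalg.norm(d).round(3))
E
R='[-0.124,0.150,0.006,0,0,0,-1]'
python3 -m pendant '[[[-0.124,0.150,0.006,0,0,0,-1],[-0.124,0.150,0.006,0,0,0,-1],[-0.124,0.150,0.006,0,0,0,-1],[-0.124,0.150,0.006,0,0,0,-1]]]' 15
python3 -m pendant '[[[-0.124,0.150,0.006,0,0,0,-1],[-0.124,0.150,0.006,0,0,0,-1],[-0.124,0.150,0.006,0,0,0,-1],[-0.124,0.150,0.006,0,0,0,-1]]]'
python3 -m pendant '[[[-0.124,0.150,0.006,0,0,0,-1],[-0.124,0.150,0.006,0,0,0,-1],[-0.124,0.150,0.006,0,0,0,-1],[-0.124,0.150,0.006,0,0,0,-1]]]'
python3 -m pendant '[[[-0.124,0.150,0.006,0,0,13.3,-1],[-0.124,0.150,0.006,0,0,13.3,-1],[-0.124,0.150,0.006,0,0,13.3,-1],[-0.124,0.150,0.006,0,0,13.3,-1],[-0.124,0.150,0.006,0,0,13.3,-1]]]'
python3 - <<'E'
from h import *
s=r.get_state(); print(s["time_s"],s["tcp_pos"],s["eef_rot"],s["joints"],s["contact_force"])
im=show("wrist","w1"); import pickle; p=r.camera_params("wrist"); pickle.dump(p,open("w1.pkl","wb")); print(-p["R"].T@p["t"],p["fx"])
E
```

```text
time_s: 0.6
tcp_pos: [0.2416, -0.4805, 0.3984]
eef_rot: [180.0, 0.0, -166.7]
contact_force: [1.4, -0.5, 0.0]
gripper_width: 0.0612
gripper_force: 0.0
time_s: 1.0
tcp_pos: [0.3278, -0.306, 0.3928]
eef_rot: [-180.0, 0.0, -166.7]
contact_force: [1.3, -0.5, 0.5]
gripper_width: 0.0292
gripper_force: 0.0
time_s: 1.4
tcp_pos: [0.414, -0.1313, 0.387]
eef_rot: [-180.0, 0.1, -166.7]
contact_force: [1.1, -0.0, 0.8]
gripper_width: 0.0014
gripper_force: 0.0
time_s: 1.9
tcp_pos: [0.5021, 0.0452, 0.3802]
eef_rot: [-180.0, 0.0, -179.8]
contact_force: [-1.1, -0.2, -1.0]
gripper_width: 0.0002
gripper_force: 0.0
1.9 [0.50205441 0.0452422  0.38018608] [-1.79999631e+02  2.56616752e-02 -1.79793307e+02] [ 2.75183894e+01  5.40949456e+00 -2.25887047e+01  1.37089894e-02
 -6.19791696e+01 -1.17318135e+02] [-1.05228571 -0.22094053 -0.95150269]
[0.43215218 0.04380453 0.35942318] 283.2923080851112
```

View pics/w1.png

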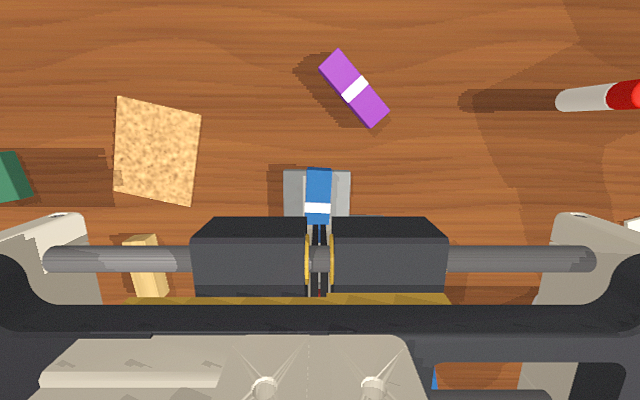

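```bash

python3 -m pendant '[[[0.102,-0.003,0.100,0,-20,0,-1],[0.102,-0.003,0.100,0,-20,0,-1],[0.102,-0.003,0.100,0,-20,0,-1],[0.102,-0.003,0.100,0,-20,0,-1]]]'
python3 -m pendant '[[[0.0301,0,0.0827,0,0,0,-1],[0.0301,0,0.0827,0,0,0,-1],[0.0301,0,0.0827,0,0,0,-1]]]'
python3 - <<'E'
from h import *
s=r.get_state(); print(s["joints"])
goto([.40,.042,.192],(Ro.from_euler("y",-20,degrees=True)*Ro.from_euler("xyz",[180,0,180],degrees=True)).as_euler("xyz",degrees=True))
import pickle; im=cv2.imread("pics/w1.png")[:,:,::-1].copy(); p=pickle.load(open("w1.pkl","rb"))
c=blob(im,(100,90,60),(115,255,255),(295,150,345,206)); print(rect("wrist",c[0],.039,p))
b=c[0][:,0]; print(ray("wrist",[[x,y] for x,y in (b.min(0),b.max(0))],.039,p), ray("wrist",[(284,171),(351,171)],.015,p))
E
```

```text
time_s: 2.35
tcp_pos: [0.4073, 0.0373, 0.2924]
eef_rot: [179.4, 19.4, 179.8]
contact_force: [-9.6, -6.5, -8.2]
gripper_width: 0.0002
gripper_force: 0.0
time_s: 2.65
tcp_pos: [0.4343, 0.0269, 0.231]
eef_rot: [178.4, 15.7, 180.0]
contact_force: [-0.2, -0.7, 0.1]
gripper_width: 0.0007
gripper_force: 0.0
[  29.70202984    5.11677762  -58.25011721   27.60577052  -13.66068824
 -145.6508861 ]
shift [0.0436 0.0143 0.0287] turn [ 1.61 -4.32 -0.09] len 0.054
[ 5.023e+02  4.350e+01  4.140e+01  2.880e+01 -5.000e-01]
[[0.48163323 0.02927675 0.039     ]
 [0.52295199 0.05830697 0.039     ]] [[0.49036305 0.00112864 0.015     ]
 [0.49012045 0.08340723 0.015     ]]
```

```bash
cat > g.py <<'E'
import sys; from h import *
x,y,z,tilt,yaw=map(float,sys.argv[1:6])
goto([x,y,z],(Ro.from_euler("y",-tilt,degrees=True)*Ro.from_euler("xyz",[180,0,yaw],degrees=True)).as_euler("xyz",degrees=True))
E
python3 g.py .455 .042 .25 0 180
```

```text
shift [-0.025   0.0155 -0.0123] turn [ 1.6  15.67  0.19] len 0.032
```

```bash

python3 -m pendant '[[[-0.025,0.0155,-0.0123,1.6,15.7,0.2,-1],[-0.025,0.0155,-0.0123,1.6,15.7,0.2,-1],[-0.025,0.0155,-0.0123,1.6,15.7,0.2,-1],[-0.025,0.0155,-0.0123,1.6,15.7,0.2,-1]]]'
python3 g.py .455 .042 .209 0 180
```

```text
time_s: 3.05
tcp_pos: [0.456, 0.0439, 0.2524]
eef_rot: [179.9, 0.1, -180.0]
contact_force: [0.3, -0.3, 0.4]
gripper_width: 0.0004
gripper_force: 0.0
shift [ 0.0011 -0.002   0.0434] turn [0.15 0.13 0.04] len 0.043
```

```bash

python3 -m pendant '[[[0,-0.002,0.0425,0,0,0,-1],[0,-0.002,0.0425,0,0,0,-1],[-0.010,-0.002,0.0425,0,0,0,-1]]]'
python3 -m pendant '[[[-0.006,0,0,0,0,0,-1],[-0.012,0,0,0,0,0,-1],[-0.018,0,0,0,0,0,-1],[-0.024,0,0,0,0,0,-1],[-0.030,0,0,0,0,0,-1]]]'
python3 -m pendant '[[[-0.004,0,0,0,0,0,-1],[-0.008,0,0,0,0,0,-1],[-0.012,0,0,0,0,0,-1]]]'
python3 - <<'E'
from h import *
im=r.capture("top")
hs=np.vstack(blob(im,(100,90,60),(115,255,255),(300,150,330,240)))
print(rect("top",hs,.039))
E
```

```text
time_s: 3.35
tcp_pos: [0.4632, 0.0401, 0.2089]
eef_rot: [-179.9, -0.0, -179.9]
contact_force: [-0.5, 1.0, 0.1]
gripper_width: 0.0004
gripper_force: 0.0
time_s: 3.85
tcp_pos: [0.4954, 0.0412, 0.2093]
eef_rot: [179.9, 0.1, -179.9]
contact_force: [-1.6, -0.4, 1.2]
gripper_width: 0.0006
gripper_force: 1.1
time_s: 4.15
tcp_pos: [0.5072, 0.0413, 0.209]
eef_rot: [179.9, 0.1, -179.9]
contact_force: [-2.6, 0.5, 2.1]
gripper_width: 0.0008
gripper_force: 1.1Traceback (most recent call last):
  File "<stdin>", line 3, in <module>
    return _nx.concatenate(arrs, 0, dtype=dtype, casting=casting)
           ~~~~~~~~~~~~~~~^^^^^^^^^^^^^^^^^^^^^^^^^^^^^^^^^^^^^^^
ValueError: need at least one array to concatenate
```

```bash

python3 -m pendant '[[[-0.003,0,0,0,0,0,-1],[-0.006,0,0,0,0,0,-1],[-0.009,0,0,0,0,0,-1],[-0.012,0,0,0,0,0,-1]]]'
python3 -m pendant '[[[-0.003,0,0,0,0,0,-1],[-0.006,0,0,0,0,0,-1],[-0.009,0,0,0,0,0,-1],[-0.012,0,0,0,0,0,-1]]]'
python3 -m pendant '[[[-0.003,0,0,0,0,0,-1],[-0.006,0,0,0,0,0,-1],[-0.009,0,0,0,0,0,-1],[-0.012,0,0,0,0,0,-1]]]'
```

```text
time_s: 4.6
tcp_pos: [0.5191, 0.0413, 0.209]
eef_rot: [179.9, 0.1, -179.9]
contact_force: [-0.6, 0.2, -0.3]
gripper_width: 0.0007
gripper_force: 0.4
time_s: 5.0
tcp_pos: [0.5284, 0.0403, 0.2086]
eef_rot: [-179.9, -0.3, -180.0]
contact_force: [-16.3, 0.1, 12.6]
gripper_width: 0.0008
gripper_force: 7.6
time_s: 5.4
tcp_pos: [0.5413, 0.0406, 0.2086]
eef_rot: [-180.0, -0.2, -180.0]
contact_force: [-10.2, -0.3, 6.4]
gripper_width: 0.0005
gripper_force: 5.0
```

```bash
cat > ok.sh <<'E'
# reads pendant output, shows brief, fails when |Fx| >= limit
o=$(cat); echo "$o" | grep -E "tcp_pos|contact|refus|rror" | tr '\n' ' '; echo
echo "$o" | python3 -c "import sys,re;t=sys.stdin.read();f=float(re.search(r'contact_force: \[(-?[\d.]+)',t)[1]);sys.exit(abs(f)>=$1)"
E
S='bash ok.sh 12.5'
python3 -m pendant '[[[-0.0015,0,0,0,0,0,-1],[-0.003,0,0,0,0,0,-1]]]' | $S && python3 -m pendant '[[[-0.0015,0,0,0,0,0,-1],[-0.003,0,0,0,0,0,-1]]]' | $S && python3 -m pendant '[[[-0.0015,0,0,0,0,0,-1],[-0.003,0,0,0,0,0,-1]]]' | $S && python3 -m pendant '[[[-0.0015,0,0,0,0,0,-1],[-0.003,0,0,0,0,0,-1]]]' | $S && python3 -m pendant '[[[-0.0015,0,0,0,0,0,-1],[-0.003,0,0,0,0,0,-1]]]' | $S
python3 - <<'E'
from h import *
im=cv2.imread("pics/top0.png")[:,:,::-1]
print(im[144:170,313].tolist())
E
```

```text
tcp_pos: [0.5442, 0.0405, 0.2086] contact_force: [-9.8, -0.4, 6.5] 
tcp_pos: [0.5472, 0.0406, 0.2086] contact_force: [-9.2, -0.8, 5.6] 
tcp_pos: [0.5502, 0.0406, 0.2086] contact_force: [-9.7, -1.1, 5.3] 
tcp_pos: [0.5531, 0.0405, 0.2086] contact_force: [-9.6, -1.6, 6.4] 
tcp_pos: [0.5561, 0.0405, 0.2086] contact_force: [-10.2, -0.9, 6.4] 
[[155, 138, 128], [162, 159, 156], [163, 166, 164], [151, 154, 153], [123, 124, 122], [88, 88, 86], [74, 70, 65], [95, 89, 79], [157, 151, 138], [216, 211, 200], [242, 238, 228], [239, 235, 227], [223, 221, 214], [220, 219, 213], [224, 224, 219], [221, 222, 216], [215, 214, 210], [213, 213, 209], [213, 213, 208], [212, 212, 208], [205, 204, 200], [182, 179, 176], [153, 150, 148], [153, 151, 149], [165, 165, 162], [159, 157, 154]]
```

```bash
S='bash ok.sh 12'
python3 -m pendant '[[[-0.0015,0,0,0,0,0,-1],[-0.003,0,0,0,0,0,-1]]]' | $S && python3 -m pendant '[[[-0.0015,0,0,0,0,0,-1],[-0.003,0,0,0,0,0,-1]]]' | $S && python3 -m pendant '[[[-0.0015,0,0,0,0,0,-1],[-0.003,0,0,0,0,0,-1]]]' | $S && python3 -m pendant '[[[-0.001,0,0,0,0,0,-1],[-0.002,0,0,0,0,0,-1]]]' | $S && python3 -m pendant '[[[-0.001,0,0,0,0,0,-1],[-0.002,0,0,0,0,0,-1]]]' | $S && python3 -m pendant '[[[-0.001,0,0,0,0,0,-1],[-0.002,0,0,0,0,0,-1]]]' | $S && python3 -m pendant '[[[-0.001,0,0,0,0,0,-1],[-0.002,0,0,0,0,0,-1]]]' | $S && python3 -m pendant '[[[-0.001,0,0,0,0,0,-1],[-0.002,0,0,0,0,0,-1]]]' | $S
python3 -c "
from h import *
print(ray('top',(313,156),.035),ray('top',(313,156),.027))"
```

```text
tcp_pos: [0.5591, 0.0405, 0.2086] contact_force: [-10.2, -2.0, 6.9] 
tcp_pos: [0.562, 0.0405, 0.2086] contact_force: [-10.4, -0.5, 5.3] 
tcp_pos: [0.565, 0.0404, 0.2086] contact_force: [-11.1, -1.4, 6.9] 
tcp_pos: [0.5669, 0.0404, 0.2086] contact_force: [-11.1, -1.1, 6.5] 
tcp_pos: [0.5689, 0.0404, 0.2086] contact_force: [-11.0, -0.5, 7.3] 
tcp_pos: [0.5709, 0.0404, 0.2086] contact_force: [-10.4, -2.5, 8.0] 
tcp_pos: [0.5728, 0.0404, 0.2086] contact_force: [-11.8, -1.6, 7.8] 
tcp_pos: [0.5748, 0.0404, 0.2085] contact_force: [-11.2, -1.8, 7.8] 
[[0.67460531 0.04030043 0.035     ]] [[0.67604617 0.0404726  0.027     ]]
```

```bash
S='bash ok.sh 13.2'
python3 -m pendant '[[[-0.001,0,0,0,0,0,-1],[-0.002,0,0,0,0,0,-1]]]' | $S && python3 -m pendant '[[[-0.001,0,0,0,0,0,-1],[-0.002,0,0,0,0,0,-1]]]' | $S && python3 -m pendant '[[[-0.001,0,0,0,0,0,-1],[-0.002,0,0,0,0,0,-1]]]' | $S && python3 -m pendant '[[[-0.001,0,0,0,0,0,-1],[-0.002,0,0,0,0,0,-1]]]' | $S
```

```text
tcp_pos: [0.5767, 0.0404, 0.2085] contact_force: [-12.6, -1.4, 8.4] 
tcp_pos: [0.5786, 0.0404, 0.2086] contact_force: [-12.6, -1.6, 8.3] 
tcp_pos: [0.5799, 0.0403, 0.2085] contact_force: [-18.5, 0.6, 14.2]
```

```bash

python3 -m pendant '[[[0.015,0,0,0,0,0,-1],[0.015,0,-0.05,0,0,0,-1],[0.015,0,-0.09,0,0,0,-1],[0.015,0,-0.09,0,0,0,-1]]]'
python3 -m pendant '[[[-0.038,0.1215,0,0,0,0,0.14],[-0.038,0.1215,0,0,0,0,0.14],[-0.038,0.1215,0,0,0,0,0.14],[-0.038,0.1215,0,0,0,0,0.14]]]'
python3 - <<'E'
from h import *
import pickle
p=r.camera_params("wrist"); im=show("wrist","w2"); pickle.dump((p,im),open("w2.pkl","wb"))
print(r.get_state()["tcp_pos"])
im=show("top","t2"); cv2.imwrite("pics/t2c.png",cv2.resize(im[120:260,230:350],None,fx=4,fy=4)[:,:,::-1])
E
```

```text
time_s: 9.0
tcp_pos: [0.5703, 0.042, 0.3055]
eef_rot: [179.8, 0.7, -179.8]
contact_force: [0.2, 0.3, -0.0]
gripper_width: 0.0002
gripper_force: 0.0
time_s: 9.4
tcp_pos: [0.6072, 0.1664, 0.2993]
eef_rot: [179.9, 0.2, -179.7]
contact_force: [-0.5, 0.1, -0.0]
gripper_width: 0.0272
gripper_force: 0.0
[0.60640635 0.1647412  0.29909723]
```

View pics/w2.png

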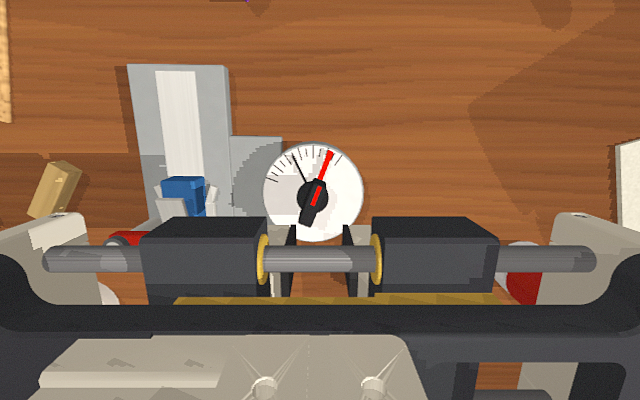

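```bash
cat > dial.py <<'E'
from h import *
def dial(im,p,box=(250,135,375,250)):
    hsv=cv2.cvtColor(im,cv2.COLOR_RGB2HSV); u0,v0,u1,v1=box
    red=cv2.inRange(hsv,(0,150,120),(10,255,255))|cv2.inRange(hsv,(172,150,120),(180,255,255))
    blk=cv2.inRange(hsv,(0,0,0),(180,255,90))
    out={}
    for n,m in(("red",red),("blk",blk)):
        v,u=np.nonzero(m[v0:v1,u0:u1]); out[n]=ray("wrist",np.c_[u+u0,v+v0],.037,p)[:,:2]
    return out
def ang(d): return np.arctan2(-d[...,1],-d[...,0])  # ccw from -x: dir(-cos,-sin)
E
python3 - <<'E'
from dial import *
import pickle
p,im=pickle.load(open("w2.pkl","rb"))
c=blob(im,(0,0,150),(180,40,255),(255,135,372,216))[0]
w=ray("wrist",c[:,0],.035,p)[:,:2]
# circle fit
A=np.c_[2*w,np.ones(len(w))]
m=c[:,0,1]<214
from scipy.optimize import least_squares
f=least_squares(lambda q:np.hypot(*(w-q[:2]).T)-q[2],[.602,.161,.042],loss="soft_l1",f_scale=.001).x
print("dial",f)
o=dial(im,p,(255,135,372,215)); P=f[:2]
for n in o:
    d=o[n]-P; rr=np.hypot(*d.T)
    for a,b in((.018,.028),(.028,.034),(.034,.041)):
        s=(rr>a)&(rr<b); h,e=np.histogram(ang(d[s]),bins=np.arange(-1.2,1.3,.1)); print(n,a,dict((round(x+.05,2),int(k)) for x,k in zip(e,h) if k))
        if n=="red": print(ang(d[s]).mean())
print(ang(ray("wrist",[(293,158),(330,152)],.037,p)[:,:2]-P))
E
```

```text
dial [0.59426678 0.16612169 0.03471638]
red 0.018 {np.float64(-0.45): 8, np.float64(-0.35): 32, np.float64(-0.25): 21}
-0.3283759881554452
red 0.028 {np.float64(-0.45): 6, np.float64(-0.35): 22, np.float64(-0.25): 12}
-0.33678546223448425
red 0.034 {np.float64(0.05): 1, np.float64(0.15): 2}
0.12181487082460403
blk 0.018 {np.float64(-0.05): 1, np.float64(0.75): 11, np.float64(0.85): 5, np.float64(0.95): 1}
blk 0.028 {np.float64(0.65): 6, np.float64(0.75): 4, np.float64(0.85): 1}
blk 0.034 {np.float64(0.65): 1, np.float64(1.15): 1}
[ 0.69652497 -0.33811549]
```

```bash
python3 - <<'E'
from dial import *
import pickle
p,im=pickle.load(open("w2.pkl","rb"))
c=blob(im,(0,0,150),(180,45,255),(255,135,372,216))[0]
h=cv2.convexHull(c)[:,0]; h=h[(h[:,1]<205)]
w=ray("wrist",h,.035,p)[:,:2]; A=np.c_[2*w,np.ones(len(w))]; q=np.linalg.lstsq(A,(w**2).sum(1),rcond=None)[0]
print("hull circle",q[:2],np.sqrt(q[2]+q[0]**2+q[1]**2),len(w))
o=dial(im,p,(255,135,372,215)); P=q[:2]
def line(x):
    c=x.mean(0); v=np.linalg.svd(x-c)[2][0]; v*=-np.sign(v[0]); return c,v
d=o["red"]-P; k=np.hypot(*d.T)>.017; cr,vr=line(o["red"][k&(np.hypot(*d.T)<.045)])
d=o["blk"]-P; a=ang(d); rr=np.hypot(*d.T); cn,vn=line(o["blk"][(rr>.016)&(rr<.038)&(a>.4)&(a<.9)])
t=np.linalg.solve(np.c_[vr,-vn],cn-cr); print("intersect",cr+t[0]*vr,"red",np.degrees(ang(vr)),"needle",np.degrees(ang(vn)))
E
```

```text
hull circle [0.60179481 0.16208604] 0.04480169255596381 25
intersect [0.60200012 0.16207448] red -21.18117845602896 needle 27.164252538599357
```

```bash
python3 g.py .602 .162 .25 0 158.8; python3 -c "
from plant import r; print(r.get_state()['joints'])"
```

```text
shift [ 0.004  -0.0016  0.049 ] turn [ 0.08  0.11 21.35] len 0.049
[ 3.29044439e+01  2.08908288e+01 -1.35080289e+01  2.10073361e-02
 -5.54659289e+01 -1.22767470e+02]
```

```bash

python3 -m pendant '[[[0.004,-0.0016,0.049,0,0,21.3,0.14],[0.004,-0.0016,0.049,0,0,21.3,0.14],[0.004,-0.0016,0.049,0,0,21.3,0.14],[0.004,-0.0016,0.049,0,0,21.3,0.14]]]' | grep -E 'tcp|rot|width'
python3 g.py .602 .162 .215 0 158.8
python3 -m pendant '[[[0,0,0.035,0,0,0,0.14],[0,0,0.035,0,0,0,0.14],[0,0,0.035,0,0,0,-1],[0,0,0.035,0,0,0,-1],[0,0,0.035,0,0,0,-1]]]' 12
python3 -m pendant '[[[0,0,0,0,0,0,-1],[0,0,0,0,0,0,-1],[0,0,0,0,0,0,-1],[0,0,0,0,0,0,-1]]]'
```

```text
tcp_pos: [0.6017, 0.1602, 0.2503]
eef_rot: [179.9, 0.1, 158.7]
gripper_width: 0.05
shift [0.0005 0.0017 0.0353] turn [ 0.09  0.09 -0.13] len 0.035
time_s: 10.4
tcp_pos: [0.6019, 0.1612, 0.2163]
eef_rot: [179.9, 0.1, 158.8]
contact_force: [1.0, -0.1, -0.1]
gripper_width: 0.0315
gripper_force: 0.0
time_s: 10.8
tcp_pos: [0.6019, 0.1613, 0.2161]
eef_rot: [179.9, 0.1, 158.8]
contact_force: [-1.0, -0.6, 7.0]
gripper_width: 0.0274
gripper_force: 12.0
```

```bash

python3 -m pendant '[[[0,0,0,0,0,0,-0.2],[0,0,-0.0095,0,0,0,-0.2],[0,0,-0.0095,0,0,0,-1],[0,0,-0.0095,0,0,0,-1],[0,0,-0.0095,0,0,0,-1]]]' 12
python3 -m pendant '[[[0,0,0,0,0,0,-1],[0,0,0,0,0,0,-1],[0,0,0,0,0,0,-1]]]'
```

```text
time_s: 11.3
tcp_pos: [0.6017, 0.1613, 0.2249]
eef_rot: [179.9, 0.1, 158.8]
contact_force: [-0.6, 1.0, -0.2]
gripper_width: 0.0164
gripper_force: 0.0
time_s: 11.6
tcp_pos: [0.6017, 0.1614, 0.2247]
eef_rot: [179.9, 0.1, 158.8]
contact_force: [0.5, -0.5, 0.0]
gripper_width: 0.0118
gripper_force: 12.0
```

Gripped the 12 mm bar. Turning 48.3° counter-clockwise (from above).

```bash

python3 -m pendant '[[[0,0,0,0,0,-8,-1],[0,0,0,0,0,-16,-1],[0,0,0,0,0,-24,-1],[0,0,0,0,0,-24,-1]]]' | grep -E 'rot|force'
python3 -m pendant '[[[0,0,0,0,0,-8,-1],[0,0,0,0,0,-16,-1],[0,0,0,0,0,-24.3,-1],[0,0,0,0,0,-24.3,-1]]]' | grep -E 'rot|force|tcp'
python3 -m pendant '[[[0,0,0,0,0,0,-0.2],[0,0,0,0,0,0,-0.2],[0,0,-0.04,0,0,0,-0.2],[0,0,-0.075,0,0,27,-0.2],[0,0,-0.075,0,0,27,-0.2]]]'
python3 -m pendant '[[[0,0,0,0,0,10,0.14],[0,0,0,0,0,10,0.14]]]'
python3 - <<'E'
from h import *
import pickle
p=r.camera_params("wrist"); im=show("wrist","w3"); pickle.dump((p,im),open("w3.pkl","wb"))
E
```

```text
eef_rot: [180.0, 0.1, -177.1]
contact_force: [0.4, -2.5, 0.2]
gripper_force: 12.0
tcp_pos: [0.6018, 0.1606, 0.2247]
eef_rot: [-180.0, 0.1, -153.0]
contact_force: [2.1, -5.6, 0.3]
gripper_force: 12.0
time_s: 12.9
tcp_pos: [0.6032, 0.1623, 0.3055]
eef_rot: [179.8, 0.6, -170.6]
contact_force: [0.3, -0.1, 0.4]
gripper_width: 0.0351
gripper_force: 0.0
time_s: 13.1
tcp_pos: [0.6015, 0.1616, 0.3003]
eef_rot: [179.9, 0.2, 179.6]
contact_force: [0.0, 0.9, -0.3]
gripper_width: 0.0453
gripper_force: 0.0
```

View pics/w3.png

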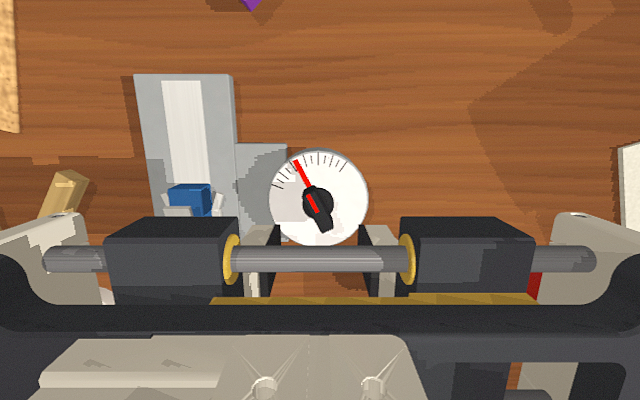

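```bash
python3 - <<'E'
from dial import *
import pickle
p,im=pickle.load(open("w3.pkl","rb")); P=np.array([.602,.162])
o=dial(im,p,(255,135,372,216)); d=o["red"]-P; k=(np.hypot(*d.T)>.017)&(np.hypot(*d.T)<.045)
x=o["red"][k]; v=np.linalg.svd(x-x.mean(0))[2][0]; v*=-np.sign(v[0]); print("red",np.degrees(ang(v)),np.degrees(ang(d[k].mean(0))))
d=o["blk"]-P; a=np.degrees(ang(d)); rr=np.hypot(*d.T); k=(rr>.022)&(rr<.039)&(a>5)&(a<50); print(np.c_[rr[k]*1000,a[k]].round(0).tolist())
# master front edge
c=blob(im,(100,90,30),(118,255,255),(160,175,220,216))[0][:,0]; q=ray("wrist",c,.039,p); print(c.min(0),c.max(0),q[:,0].min())
E
python3 g.py .52 .042 .30 20 180
```

```text
red 27.53902090042563 28.65950399410552
[]
[168 184] [211 215] 0.5847259110951357
shift [ 0.0811 -0.1199 -0.0004] turn [  0.05 -19.87  -0.25] len 0.145
```

```bash
python3 g.py .566 .042 .26 10 180
python3 -m pendant '[[[0.035,-0.119,0.0,0,-10,0,0.05],[0.035,-0.119,0.0,0,-10,0,0.05],[0.035,-0.119,0.04,0,-10,0,0.05],[0.035,-0.119,0.04,0,-10,0,0.05],[0.035,-0.119,0.04,0,-10,0,0.05]]]'
python3 g.py .566 .042 .2003 10 180
```

```text
shift [ 0.0351 -0.1197  0.0397] turn [ 0.07 -9.87 -0.24] len 0.131
time_s: 13.65
tcp_pos: [0.5664, 0.0418, 0.2591]
eef_rot: [-180.0, 10.0, 179.9]
contact_force: [0.5, 0.4, 0.8]
gripper_width: 0.0457
gripper_force: 0.0
shift [0.0106 0.0002 0.0578] turn [-0.01  0.04 -0.05] len 0.059
```

```bash

python3 -m pendant '[[[0.0106,0,0.058,0,0,0,0.05],[0.0106,0,0.058,0,0,0,0.05],[0.0106,0,0.058,0,0,0,0.05]]]'
python3 -m pendant '[[[0,0,0,0,0,0,-1],[0,0,0,0,0,0,-1],[0,0,0,0,0,0,-1],[0,0,0,0,0,0,-1]]]' 25
python3 g.py .566 .042 .2003 10 180
```

```text
time_s: 13.95
tcp_pos: [0.5662, 0.0429, 0.1997]
eef_rot: [-180.0, 9.9, 180.0]
contact_force: [0.5, 0.5, 0.5]
gripper_width: 0.0465
gripper_force: 0.0
time_s: 14.35
tcp_pos: [0.5669, 0.0429, 0.2024]
eef_rot: [179.9, 10.3, 179.9]
contact_force: [-3.0, 2.6, 7.1]
gripper_width: 0.03
gripper_force: 25.0
shift [ 0.0013 -0.0009  0.0019] turn [ 0.12  0.28 -0.09] len 0.002
```

```bash

python3 -m pendant '[[[0.008,0,-0.0025,0,0,0,-1],[0.0177,0,-0.0045,0,0,0,-1],[0.0266,0,-0.006,0,0,0,-1],[0.0354,0,-0.0075,0,0,0,-1],[0.0443,0,-0.009,0,0,0,-1]]]'
python3 -m pendant '[[[0.0089,0,-0.0016,0,0,0,-1],[0.0177,0,-0.0032,0,0,0,-1],[0.0266,0,-0.0047,0,0,0,-1],[0.0354,0,-0.0063,0,0,0,-1],[0.0443,0,-0.0079,0,0,0,-1]]]'
python3 -m pendant '[[[0,0,0,0,0,0,0.05],[0,0,0,0,0,0,0.05],[0,0,-0.05,0,0,0,0.2],[0.01,0,-0.08,0,10,0,0.2]]]'
python3 - <<'E'
from h import *
import pickle
p=r.camera_params("wrist"); im=r.capture("wrist"); cv2.imwrite("pics/w4.png",im[:,:,::-1]);pickle.dump((p,im),open("w4.pkl","wb"))
s=r.get_state(); print(s["tcp_pos"],s["eef_rot"],s["time_s"])
cs=blob(im,(100,90,60),(118,255,255),(250,100,400,216))
for c in cs[:2]: print(rect("wrist",c,.039,p),cv2.boundingRect(c))
E
```

```text
time_s: 14.85
tcp_pos: [0.5209, 0.0428, 0.2024]
eef_rot: [179.9, 10.2, 179.9]
contact_force: [5.3, -0.2, 0.9]
gripper_width: 0.0296
gripper_force: 25.0
time_s: 15.35
tcp_pos: [0.4758, 0.0429, 0.2024]
eef_rot: [179.9, 10.2, 179.9]
contact_force: [4.0, -0.2, 5.6]
gripper_width: 0.0296
gripper_force: 25.0
time_s: 15.75
tcp_pos: [0.4543, 0.0405, 0.2732]
eef_rot: [-179.6, 3.2, 179.8]
contact_force: [2.1, -2.5, -0.4]
gripper_width: 0.0515
gripper_force: 0.0
[0.45363135 0.04108653 0.27653387] [-179.62416372    2.46206905  179.80122369] 15.8
```

View pics/w4.png

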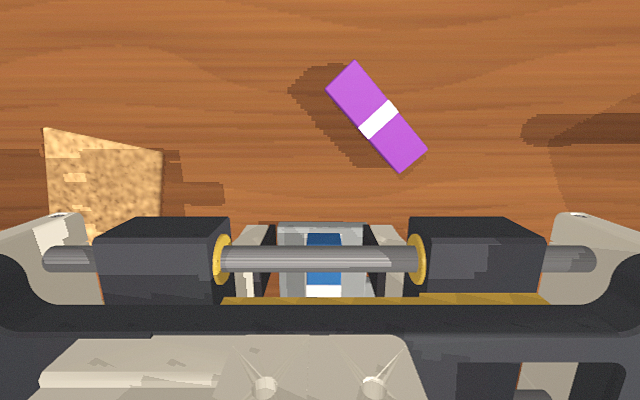

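```bash
python3 g.py .541 .042 .25 0 180
python3 -m pendant '[[[-0.086,0.001,0.026,0,2.4,0,0.1],[-0.086,0.001,0.026,0,2.4,0,0.1],[-0.086,0.001,0.026,0,2.4,0,0.1],[-0.086,0.001,0.026,0,2.4,0,0.1]]]'
python3 g.py .541 .042 .197 0 180
python3 - <<'E'
from h import *
im=r.capture("top"); c=blob(im,(100,90,50),(118,255,255),(295,185,335,245))
for k in c: print(rect("top",k,.039))
E
```

```text
shift [-0.0861  0.0014  0.0303] turn [-0.38  2.46 -0.21] len 0.091
time_s: 16.2
tcp_pos: [0.5435, 0.0409, 0.2499]
eef_rot: [-179.6, 0.8, 179.6]
contact_force: [-0.6, -0.8, -0.7]
gripper_width: 0.0479
gripper_force: 0.0
shift [0.0033 0.0015 0.0529] turn [-0.37  0.83 -0.43] len 0.053
```

```bash

python3 -m pendant '[[[0.003,0.001,0.03,-0.4,0.8,-0.4,0.05],[0.003,0.001,0.053,-0.4,0.8,-0.4,0.05],[0.003,0.001,0.053,-0.4,0.8,-0.4,-1],[0.003,0.001,0.053,-0.4,0.8,-0.4,-1],[0.003,0.001,0.053,-0.4,0.8,-0.4,-1]]]' 25
python3 -m pendant '[[[0,0,0,0,0,0,-1],[0,0,-0.01,0,0,0,-1],[0,0,-0.04,0,0,0,-1],[0,0,-0.06,0,0,0,-1],[0,0,-0.06,0,0,0,-1]]]'
python3 g.py .474 -.159 .26 0 180
```

```text
time_s: 16.75
tcp_pos: [0.5417, 0.0424, 0.2002]
eef_rot: [179.9, 0.3, -179.9]
contact_force: [0.7, -0.5, -1.3]
gripper_width: 0.0296
gripper_force: 25.0
time_s: 17.25
tcp_pos: [0.5424, 0.0424, 0.2629]
eef_rot: [179.8, 0.6, -179.9]
contact_force: [0.9, 0.2, -1.9]
gripper_width: 0.0296
gripper_force: 25.0
shift [ 0.0688 -0.2013  0.0014] turn [0.24 0.6  0.1 ] len 0.213
```

```bash

python3 -m pendant '[[[0.0688,-0.2013,0,0,0.4,0,-1],[0.0688,-0.2013,0,0,0.4,0,-1],[0.0688,-0.2013,0,0,0.4,0,-1],[0.0688,-0.2013,0,0,0.4,0,-1],[0.0688,-0.2013,0,0,0.4,0,-1]]]'
python3 -m pendant '[[[0,0,0.02,0,0,0,-1],[0,0,0.04,0,0,0,-1],[0,0,0.06,0,0,0,-1],[0,0,0.065,0,0,0,-1],[0,0,0.067,0,0,0,-1]]]'
python3 g.py .474 -.159 .1895 0 180; python3 -c "
from plant import r; print(r.capture('side').shape)"
```

```text
time_s: 17.75
tcp_pos: [0.4703, -0.1624, 0.2581]
eef_rot: [179.9, -0.2, 179.9]
contact_force: [-0.3, 0.1, -2.2]
gripper_width: 0.03
gripper_force: 25.0
time_s: 18.25
tcp_pos: [0.4725, -0.1591, 0.1908]
eef_rot: [179.9, -0.2, -179.9]
contact_force: [0.0, -0.7, -1.6]
gripper_width: 0.0296
gripper_force: 25.0
shift [-0.0015  0.0001  0.0013] turn [ 0.11 -0.23  0.08] len 0.002
(400, 640, 3)
```

```bash

python3 -m pendant '[[[0,0,0.001,0,0,0,-1],[0,0,0.0018,0,0,0,-1],[0,0,0.0018,0,0,0,-1]]]' | grep -E 'tcp|contact'
python3 -m pendant '[[[0,0,0,0,0,0,0.1],[0,0,0,0,0,0,0.1],[0,0,-0.03,0,0,0,0.1],[0,0,-0.07,0,0,0,0.1]]]' | grep -E 'tcp|contact|width'
python3 g.py .6272 -.186 .26 0 185.3
python3 -c "
from plant import r; print(r.get_state()['joints'])"
```

```text
tcp_pos: [0.4729, -0.1591, 0.1901]
contact_force: [0.1, 1.9, 1.4]
tcp_pos: [0.472, -0.1594, 0.2586]
contact_force: [1.4, -0.7, -1.0]
gripper_width: 0.0475
shift [-0.1552 -0.0268 -0.0026] turn [ 0.13 -0.42 -5.24] len 0.158
[  3.92531295  12.7553997  -32.03162172  -0.19235608 -45.63120286
 -93.7341313 ]
```

```bash

python3 -m pendant '[[[-0.155,-0.027,0,0,-0.4,-5.2,0.2],[-0.155,-0.027,0,0,-0.4,-5.2,0.2],[-0.155,-0.027,0,0,-0.4,-5.2,0.2],[-0.155,-0.027,0,0,-0.4,-5.2,0.2],[-0.155,-0.027,0,0,-0.4,-5.2,0.2]]]' | grep -E 'tcp|rot'
python3 g.py .6272 -.186 .185 0 185.3
python3 - <<'E'
from h import *
im=r.capture("top"); cv2.imwrite("pics/t5c.png",cv2.resize(im[140:280,340:500],None,fx=4,fy=4)[:,:,::-1])
for k in blob(im,(100,90,50),(118,255,255),(365,205,425,280)): print(rect("top",k,.029))
E
```

```text
tcp_pos: [0.6288, -0.1864, 0.2577]
eef_rot: [179.9, 0.2, -174.8]
shift [0.0018 0.0004 0.0727] turn [ 0.12  0.19 -0.06] len 0.073
[ 447.1 -157.2   31.5   26.7   -1.3]
[ 499.1 -158.4   29.1   26.9   -0.7]
```

View pics/t5c.png

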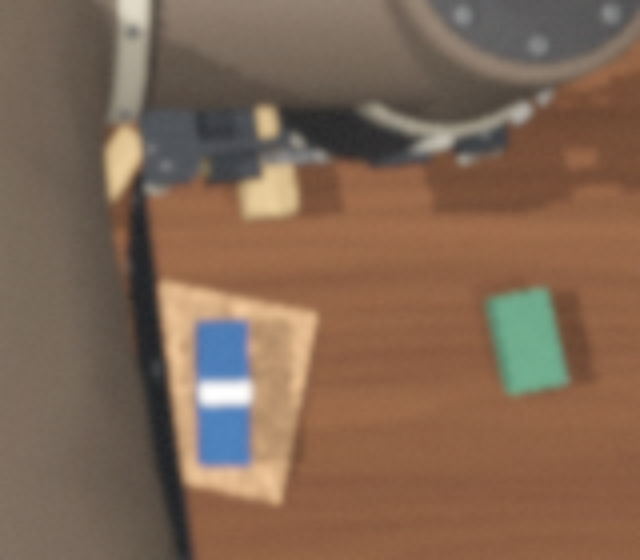

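The picture shows the master lying flat on the coaster, at about (225,393) in the crop; in world coordinates that is (0.473, −0.158). Next I'll grip the mount.

```bash

python3 -m pendant '[[[0.0018,0,0.045,0,0,0,0.1],[0.0018,0,0.0725,0,0,0,0.1],[0.0018,0,0.0725,0,0,0,0.1],[0.0018,0,0.0725,0,0,0,-1],[0.0018,0,0.0725,0,0,0,-1]]]' 15
python3 -m pendant '[[[0,0,0,0,0,0,-1],[0,0,0,0,0,0,-1],[0,0,0,0,0,0,-1]]]'
```

```text
time_s: 20.05
tcp_pos: [0.6268, -0.1861, 0.1886]
eef_rot: [179.9, 0.4, -174.7]
contact_force: [0.9, -0.6, 0.6]
gripper_width: 0.0372
gripper_force: 0.0
time_s: 20.35
tcp_pos: [0.627, -0.1862, 0.1886]
eef_rot: [179.9, 0.4, -174.7]
contact_force: [-0.3, 0.5, 6.7]
gripper_width: 0.0302
gripper_force: 15.0
```

```bash

python3 -m pendant '[[[0,0,-0.02,0,0,0,-1],[0,0,-0.06,0,0,0,-1],[0,0,-0.09,0,0,0,-1],[0,0,-0.09,0,0,0,-1]]]' | grep -E 'tcp|contact|width'
python3 g.py .541 .042 .28 0 180
```

```text
tcp_pos: [0.6275, -0.1866, 0.2824]
contact_force: [0.4, 0.4, -1.2]
gripper_width: 0.03
shift [0.065  0.2356 0.0015] turn [0.04 0.78 5.32] len 0.244
```

```bash

python3 -m pendant '[[[0.065,0.2356,0.0015,0,0.4,5.3,-1],[0.065,0.2356,0.0015,0,0.4,5.3,-1],[0.065,0.2356,0.0015,0,0.4,5.3,-1],[0.065,0.2356,0.0015,0,0.4,5.3,-1],[0.065,0.2356,0.0015,0,0.4,5.3,-1]]]' | grep -E 'tcp|contact|width'
python3 -m pendant '[[[0,0,0,0,0,0,-1],[0,0,0,0,0,0,-1]]]' | grep -E 'tcp|rot|width'
python3 g.py .541 .042 .210 0 180
```

```text
tcp_pos: [0.5383, 0.044, 0.2754]
contact_force: [0.4, -0.1, -0.1]
gripper_width: 0.0299
tcp_pos: [0.5392, 0.0434, 0.2755]
eef_rot: [179.9, -0.1, -179.9]
gripper_width: 0.0294
shift [-0.0019 -0.0016  0.0655] turn [ 0.14 -0.1   0.12] len 0.066
```

```bash

python3 -m pendant '[[[-0.001,-0.0015,0.04,0,0,0,-1],[-0.001,-0.0015,0.063,0,0,0,-1],[-0.001,-0.0015,0.066,0,0,0,-1],[-0.001,-0.0015,0.068,0,0,0,-1]]]' | grep -E 'tcp|contact|width'
python3 -m pendant '[[[0,0,0.0015,0,0,0,-1],[0,0,0.003,0,0,0,-1],[0,0,0.003,0,0,0,-1]]]' | grep -E 'tcp|contact|rot|width'
```

```text
tcp_pos: [0.5408, 0.04, 0.207]
contact_force: [-0.1, 0.2, -0.7]
gripper_width: 0.0297
tcp_pos: [0.5407, 0.0409, 0.2048]
eef_rot: [179.9, -0.1, 180.0]
contact_force: [-0.5, 0.9, -1.4]
gripper_width: 0.0297
```

```bash

python3 -m pendant '[[[0,0.001,0.001,0,0,0,-1],[0,0.001,0.002,0,0,0,-1],[0,0.001,0.002,0,0,0,-1]]]' | grep -E 'tcp|contact'
python3 -m pendant '[[[0,0,0,0,0,0,0.1],[0,0,0,0,0,0,0.1],[0,0,0,0,0,0,0.1],[0,0,-0.04,0,0,0,0.1],[0,0,-0.055,0,0,0,-0.5]]]'| grep -E 'tcp|contact|width'
python3 g.py .462 .042 .255 0 180
```

```text
tcp_pos: [0.5405, 0.0421, 0.2035]
contact_force: [-3.7, 0.1, 11.9]
tcp_pos: [0.5413, 0.0421, 0.2593]
contact_force: [0.9, 0.1, 0.0]
gripper_width: 0.0442
shift [ 0.0793 -0.0001  0.0043] turn [ 0.13 -0.03  0.01] len 0.079
```

```bash

python3 -m pendant '[[[0.079,0,0.004,0,0,0,-1],[0.079,0,0.004,0,0,0,-1],[0.079,0,0.004,0,0,0,-1],[0.079,0,0.03,0,0,0,-1],[0.079,0,0.0505,0,0,0,-1]]]'| grep -E 'tcp|contact|width'
python3 -m pendant '[[[0,0,0,0,0,0,-1],[-0.008,0,0,0,0,0,-1],[-0.016,0,0,0,0,0,-1],[-0.021,0,0,0,0,0,-1],[-0.026,0,0,0,0,0,-1]]]'| grep -E 'tcp|contact|width'
python3 g.py .52 .042 .209 0 180
python3 - <<'E'
from h import *
p=r.camera_params("wrist"); im=r.capture("side"); cv2.imwrite("pics/s6.png",cv2.resize(im[160:300,230:400],None,fx=4,fy=4)[:,:,::-1])
E
```

```text
tcp_pos: [0.4618, 0.0423, 0.2067]
contact_force: [-0.2, -0.2, 0.2]
gripper_width: 0.0057
tcp_pos: [0.4882, 0.0419, 0.2072]
contact_force: [-0.6, 0.1, 1.2]
gripper_width: 0.0005
shift [-0.0318  0.0001 -0.0018] turn [ 0.14 -0.11 -0.05] len 0.032
```

View pics/s6.png

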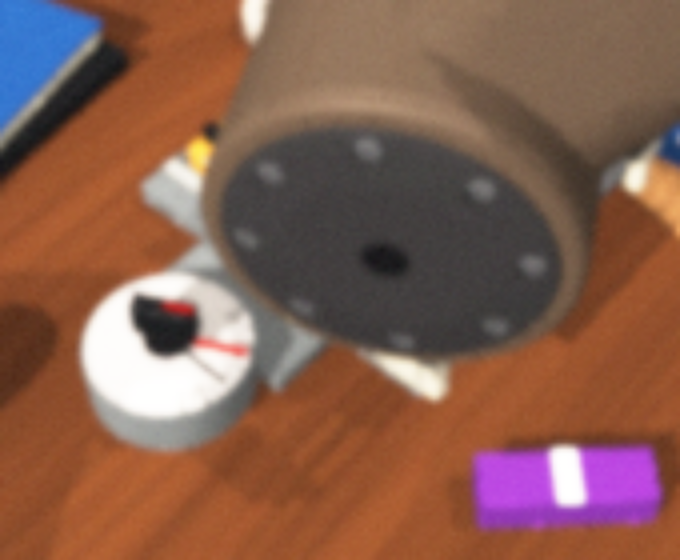

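The side crop shows the red index still turned away from the needle, which is back at zero, so the knob setting has held. The arm hides the bed in this view. I'll keep pushing.

```bash
S='bash ok.sh 19'
python3 -m pendant '[[[-0.005,0,-0.002,0,0,0,-1],[-0.010,0,-0.002,0,0,0,-1],[-0.015,0,-0.002,0,0,0,-1],[-0.020,0,-0.002,0,0,0,-1]]]' | $S && python3 -m pendant '[[[-0.003,0,0,0,0,0,-1],[-0.006,0,0,0,0,0,-1],[-0.009,0,0,0,0,0,-1],[-0.012,0,0,0,0,0,-1]]]' | $S && python3 -m pendant '[[[-0.003,0,0,0,0,0,-1],[-0.006,0,0,0,0,0,-1]]]' | $S && python3 -m pendant '[[[-0.003,0,0,0,0,0,-1],[-0.006,0,0,0,0,0,-1]]]' | $S && python3 -m pendant '[[[-0.003,0,0,0,0,0,-1],[-0.006,0,0,0,0,0,-1]]]' | $S && python3 -m pendant '[[[-0.003,0,0,0,0,0,-1],[-0.006,0,0,0,0,0,-1]]]' | $S
```

```text
tcp_pos: [0.5077, 0.0419, 0.2087] contact_force: [-0.5, 0.0, 0.8] 
tcp_pos: [0.5183, 0.0415, 0.2083] contact_force: [-11.5, 1.8, 9.1] 
tcp_pos: [0.523, 0.0411, 0.208] contact_force: [-13.4, 1.0, 10.4] 
tcp_pos: [0.5283, 0.0408, 0.208] contact_force: [-16.8, 0.7, 15.2] 
tcp_pos: [0.5348, 0.0409, 0.208] contact_force: [-5.7, 0.9, 1.4] 
tcp_pos: [0.5416, 0.0412, 0.2079] contact_force: [-9.2, 0.7, 5.9]
```

```bash
S='bash ok.sh 16'
python3 -m pendant '[[[-0.003,0,-0.0005,0,0,0,-1],[-0.006,0,-0.0005,0,0,0,-1],[-0.009,0,-0.0005,0,0,0,-1]]]' | $S && python3 -m pendant '[[[-0.003,0,0,0,0,0,-1],[-0.006,0,0,0,0,0,-1],[-0.009,0,0,0,0,0,-1]]]' | $S && python3 -m pendant '[[[-0.003,0,0,0,0,0,-1],[-0.006,0,0,0,0,0,-1],[-0.009,0,0,0,0,0,-1]]]' | $S && python3 -m pendant '[[[-0.001,0,0,0,0,0,-1],[-0.002,0,0,0,0,0,-1]]]' | $S && python3 -m pendant '[[[-0.001,0,0,0,0,0,-1],[-0.002,0,0,0,0,0,-1]]]' | $S
```

```text
tcp_pos: [0.5512, 0.0414, 0.2082] contact_force: [-4.8, 0.4, -0.3] 
tcp_pos: [0.5613, 0.0418, 0.2087] contact_force: [-5.1, 0.3, -1.3] 
tcp_pos: [0.5706, 0.0419, 0.2089] contact_force: [-3.4, -1.1, -2.4] 
tcp_pos: [0.5725, 0.0419, 0.2089] contact_force: [-4.6, -0.7, -2.0] 
tcp_pos: [0.5744, 0.0419, 0.209] contact_force: [-4.1, -0.3, -2.4]
```

```bash
S='bash ok.sh 8.5'
python3 -m pendant '[[[-0.001,0,0,0,0,0,-1],[-0.002,0,0,0,0,0,-1]]]' | $S && python3 -m pendant '[[[-0.001,0,0,0,0,0,-1],[-0.002,0,0,0,0,0,-1]]]' | $S && python3 -m pendant '[[[-0.001,0,0,0,0,0,-1],[-0.0015,0,0,0,0,0,-1]]]' | $S && python3 -m pendant '[[[-0.001,0,0,0,0,0,-1],[-0.0015,0,0,0,0,0,-1]]]' | $S && python3 -m pendant '[[[-0.001,0,0,0,0,0,-1],[-0.0015,0,0,0,0,0,-1]]]' | $S
```

```text
tcp_pos: [0.5764, 0.0419, 0.209] contact_force: [-5.3, 0.6, -1.7] 
tcp_pos: [0.5783, 0.0418, 0.2089] contact_force: [-5.4, -0.5, -2.1] 
tcp_pos: [0.5793, 0.0418, 0.2086] contact_force: [-6.7, 1.2, -1.0] 
tcp_pos: [0.5799, 0.0416, 0.2082] contact_force: [-11.8, 2.4, -0.1]
```

```bash

python3 -m pendant '[[[0.015,0,0,0,0,0,-1],[0.015,0,-0.05,0,0,0,-1],[0.015,0,-0.09,0,0,0,-1],[0.015,0,-0.09,0,0,0,-1]]]' | grep -E 'tcp|contact'
python3 -m pendant '[[[-0.03,0.119,0,0,0,0,-1],[-0.03,0.119,0,0,0,0,-1],[-0.03,0.119,0,0,0,0,-1],[-0.03,0.119,0,0,0,0,-1],[-0.03,0.119,0,0,0,0,-1]]]' | grep -E 'time|tcp|contact'
python3 - <<'E'
from dial import *
p=r.camera_params("wrist"); im=show("wrist","w7"); P=np.array([.602,.162])
o=dial(im,p,(255,135,375,216))
d=o["red"]-P; k=(np.hypot(*d.T)>.017)&(np.hypot(*d.T)<.045); print("red",np.degrees(ang(d[k].mean(0))))
d=o["blk"]-P; a=np.degrees(ang(d)); rr=np.hypot(*d.T); k=(rr>.022)&(rr<.033)&(a>32)&(a<80); print("needle",np.median(a[k]),k.sum())
E
```

```text
tcp_pos: [0.57, 0.0426, 0.3064]
contact_force: [0.9, 0.5, -1.0]
time_s: 28.6
tcp_pos: [0.5973, 0.1615, 0.2994]
contact_force: [0.1, 0.5, 0.3]
red 28.693712475500952
needle 49.67246247998502 20
```

View pics/w7.png

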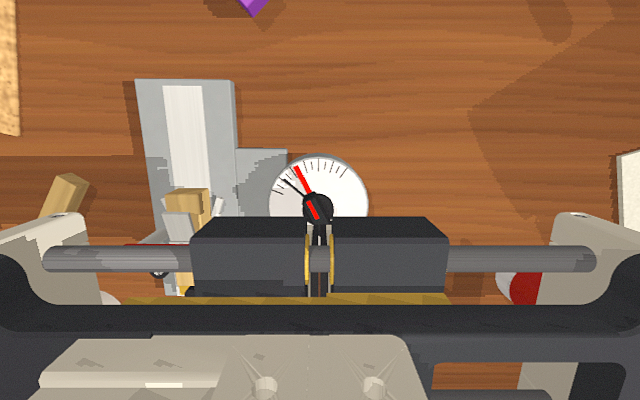

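The mount sits straight under the foot at about (187,210). The needle at (287,181) stands about 0.37–0.4 rad past the red index at (298,172), as a block 2 mm higher should show. I'm handing it in.

```bash
python3 -c "
from plant import r; print(r.close_job())"
```

```text
the job is handed in; nothing more can be done
None
```

I handed the job in at about 29 s: the mount is home against the stop, the needle stands about 0.37 rad past the index zeroed on the master, and the master lies flat on the coaster. No verdict came back.

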